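Slide the glass gauge plate under the sprung clips of the inspection stage

TASK

Pick up the glass gauge plate (steel frame, clear window, yellow grip) from its cork rest, lay it on the inspection stage and slide it, sloped nose first, under the two sprung clips until both clips have ridden over it and snapped down into the groove across its top, and no further, then let go of it with the clips sitting in the groove. Slide it in gently, by feel, without forcing it, and leave the red-gripped blank plate and the other things on the bench where they are.

Things in the scene. Friction and masses are not known exactly. Their poses are not given: they have to be found in the camera images.
- glass_plate: gauge plate: steel frame with clear glass window, 110 (x) x 56 (y) x 8 (z) mm, about 0.2 kg, flat on a cork rest 8 mm high left or right of the stage. Origin at the centre of its underside; +x points to the nose, z up. From x = +39 to the nose at +55 mm its top slopes from 8 down to 1.5 mm, so the clips can ride up
- plate_grip (a point): point in the glass plate's upright yellow grip, 34 mm above the underside, at plate x = -32, y = 0 mm. The grip is 28 (x) x 12 (y) mm and stands from 8 to 44 mm above the underside: pinch it across its 12 mm (plate y)
- plate_groove (a point): middle of the groove floor across the glass plate's top, at plate x = +13.5 mm, 4 mm above the underside. The floor runs from x = +9 to +18 mm; its nose side is a step up of 4 mm, its rear side slopes back up to the top at x = 0. Pushing in takes 5 to 17 N if the plate is not also pressed down on the bed; over 40 N of plate on stage in all while sliding is forcing it
- blank_plate: blanking plate of the same shape and size, all black with a red grip, no window, on the other cork rest; a bystander
- stage: inspection stage, fixed: green bed 310 (x) x 130 (y) mm, flat top at z = 30 mm; origin at the centre of its underside. The plate goes in along the stage's +x at y = 0. Two steel guide rails 6 mm high, 59 mm apart, run from x = 0 to +85 mm.
- stage_mouth (a point): middle of the flared mouth of the rails, on the bed top at stage x = -22 mm, y = 0; 74 mm wide here, narrowing to 59 mm at x = 0. On the robot's side of it (x < -25 mm) the bed is open, so the plate can be laid there
- stage_rear (a point): rear end of the bed, on its top at stage x = +155 mm. Ahead of it a blue head carrying the clips is clamped across the bed, anywhere in a 54 mm range, not measured. Seated, the plate's origin lies at stage x = 0 to +54 mm accordingly, give or take 2 mm; pushed some 5 mm too far, the clips ride up again out of the groove (then draw it back); 14 mm beyond, the nose meets the head
- clip_left (a joint): lift angle (rad) of the clip at y = +22 mm of the stage; 0 = down and empty, about 0.093 = riding on the plate's top, about 0.031 = snapped into the groove; 1.3 N at the tip when down, 2.2 N when riding. The tip is a 7 mm round bead 2 mm above the empty bed, 65 mm before the pivot; seated, it lies on the groove's floor
- clip_right (a joint): the same for the clip at y = -22 mm of the stage
- tape_a: a black and yellow tape-measure case standing on the bench, 68 x 36 x 68 mm, origin under its centre; a bystander
- tape_b: a black and yellow tape-measure case standing on the bench, 68 x 36 x 68 mm, origin under its centre; a bystander
- tape_c: a black and yellow tape-measure case standing on the bench, 68 x 36 x 68 mm, origin under its centre; a bystander
- flask: a steel vacuum flask, 68 mm across, 210 mm high, origin under its centre; a bystander
- driver: a screwdriver with a yellow handle lying on the bench; a bystander
Things that resemble listed ones, but are neither listed nor needed, are in the scene too. What is shaped like the glass_plate but blue or orange is not meant.

How it is judged:
By the outcome, as a careful person would: the job done as asked, in the order asked, and still so for the second after the job is handed in, with the robot touching nothing.
It also fails if it takes over 70 s, if anything falls off the work surface, if the arm or the gripper's body presses on something with over 40 N, if the wrist force passes 120 N, or if a joint passes its speed limit or range.

ROBOT

A 7-joint arm with a two-finger parallel gripper is mounted at the origin on the work surface. World frame = base frame: x ahead of the robot, y to its left, z up, the work surface at z = 0. Lengths are in m, angles in rad, forces in N, time in s.
With the tool pointing down it reaches from about 0.4 to 0.85 m from the base axis. Payload 10.4 kg.
Tool frame: the origin (TCP) lies at the very end of the fingers, on their centre line; the grasp point (between the pads) lies r.tcp_to_grasp behind it (r.tcp_to_grasp is the distance from the TCP to the grasp point, in m); z points along the fingers, y is the line along which they close (so a half turn about z gives the same grasp; the last joint's range is limited). The gripper opens to 87 mm and grips with 3 to 60 N. Pads are 19 mm wide; open, the fingers measure 117 mm over their backs; the gripper's body (75 mm by 190 mm) begins 51 mm behind the grasp point.
Start: joints at [1.218, 0.332, -0.065, 1.46, 0.022, 1.35, -0.088], TCP at [0.202, -0.591, 0.223] pointing down, gripper open.
Joint ranges: [-2.6, 2.6], [-0.5, 2.12], [-1.47, 1.34], [0.16, 2.42], [-1.27, 4.41], [0.06, 2.06], [-2.6, 2.6]. Speed limits (rad/s): [2.22, 2.22, 2.79, 2.79, 3.14, 3.14, 3.14].

INTERFACE

Orientations are given as a unit quaternion [x, y, z, w].
In Python, from bench import monitor, cams, ticket, r gives the robot as it stands.
- The arm moves only by the shell command python3 -m crank 'ROWS' [OPENING] [FORCE]. ROWS is a JSON object whose one key "steps" holds a list of rows, each a list of 2 entries, a list of its own where there are three numbers: the shift along the world's x, y, z in units of 25 mm (1.0 is 25 mm), then the turn, a rotation vector about the world's x, y, z in units of 5 degrees (1.0 is 5 degrees). In form: {"steps": [[[x, y, z], [ax, ay, az]], ...]}. A call has 1 to 10 rows; each row shifts and turns the commanded pose from where the row before left it; what a row does not reach is not made up. A row lasts 1/12 s, in which the tool goes at most 41.7 mm and 7.16 degrees, less where a joint would pass 70% of its speed; a pose out of reach is approached as far as the arm can. A call is refused whole if a number of a shift passes 1 or a number of a turn 1, either way. A call with a gripper value outside its range is refused whole. OPENING is the finger opening in mm, from 0 to 87, set as the call begins (- or left out, the last holds). The fingers move at their own pace and stop on an object; FORCE is the grip in N (left out, the last holds). Time passes only in rows, so rows that do not move let the fingers close. It gives the time, the measured TCP pose, the force, the opening and the grip force at its end, in the units of the state.
- monitor.read_state(): the state, without advancing time (a new reading comes with each control period).
- cams.camera(name): name is "side" or "top"; returns a dict with "pixels" (480x640x3 uint8, blue, green, red), "z_map" (480x640 float32, m along the optical axis (not along the pixel's ray), 0 where there is no reading), "vfov" (degrees; the focal length in pixels is half the picture's height over the tangent of half this angle, whatever the lens; pixels are square), "cx", "cy" (the principal point, pixels), "T" (4x4, takes a point from camera to world coordinates). Camera axes: x right, y up, looking along -z (the intrinsics and any distortion apply to the point x, -y, -z); pixel columns grow to the right and rows downward; lengths in m; the calibration is good to about 2 mm. A picture is of the moment at which its call begins.
- ticket.close_job(): hands the job in; it is judged then, once.
The state is a dict: "time": time; "joint_positions": joint angles; "joint_vel": joint speeds; "joint_torque": joint torques, N m; "ee_pos": TCP position; "eef_rot": TCP orientation; "ft_force": force on the tool from outside, world axes, zero at the start; "torque": the same for the moment, N m; "width": finger opening in m; "grip_force": force on a finger pad.
Only numpy, scipy, OpenCV 4.12 (cv2) and the standard library are available. Lean on these libraries where they do the work, as an engineer would, in place of code of your own. Each camera call takes 0.05 s, during which the arm holds its last target. There are 200 camera calls.

## Working session

There is one attempt and no reset: what is moved stays moved. The work goes in short steps, Python scripts to look and compute and a shell command to move; the robot and the scene stay as the last step left them, time stands still between calls to the robot, and variables do not carry over. Pictures are saved under pics/ and viewed, at most 10 in all, crops included, and the job is handed in when it is done.

```bash
mkdir -p pics; ls; python3 - <<'E'
from bench import monitor, cams, ticket, r
import cv2, numpy as np
print(monitor.read_state(), r.tcp_to_grasp)
for n in("top","side"):
    c=cams.camera(n); cv2.imwrite(f"pics/{n}0.png",c["pixels"]); np.savez(f"{n}0.npz",**c)
    print(n,c["vfov"],c["cx"],c["cy"],c["T"].round(3).tolist(),[k for k in c])
E
```

```text
pics
{'time': 0.0, 'joint_positions': array([ 1.21836118,  0.33288245, -0.06470891,  1.46091952,  0.02161822,
        1.34989087, -0.08847879]), 'joint_vel': array([ 0.00098776, -0.00047463, -0.0004353 , -0.00042879,  0.00034282,
        0.00015116, -0.00197454]), 'joint_torque': array([ 1.66335772e-04, -6.23242593e+01,  2.49880267e-02, -3.89897132e+01,
       -6.12506946e-02,  3.97947198e-02,  1.66585755e-04]), 'ee_pos': array([ 0.20230215, -0.59095676,  0.22175777]), 'eef_rot': array([ 9.86427201e-01,  1.64197698e-01, -1.53871913e-04, -6.84902981e-04]), 'ft_force': array([-0.07392751, -0.11385787, -0.30468367]), 'torque': array([ 0.0372146 ,  0.0254208 , -0.01784969]), 'grip_force': 0.0, 'width': 0.08684729976313518} 0.0187
top 46.1898664445 319.5333399692762 236.03333861517464 [[-0.026, 0.982, -0.189, 0.186], [-1.0, -0.025, 0.008, -0.033], [0.003, 0.19, 0.982, 1.563], [0.0, 0.0, 0.0, 1.0]] ['pixels', 'z_map', 'vfov', 'cx', 'cy', 'T']
side 49.115179840697785 311.9395555945988 239.84076871079512 [[-0.91, 0.211, -0.357, 0.004], [-0.414, -0.483, 0.772, 0.998], [-0.01, 0.85, 0.527, 0.765], [0.0, 0.0, 0.0, 1.0]] ['pixels', 'z_map', 'vfov', 'cx', 'cy', 'T']
```

View pics/top0.png

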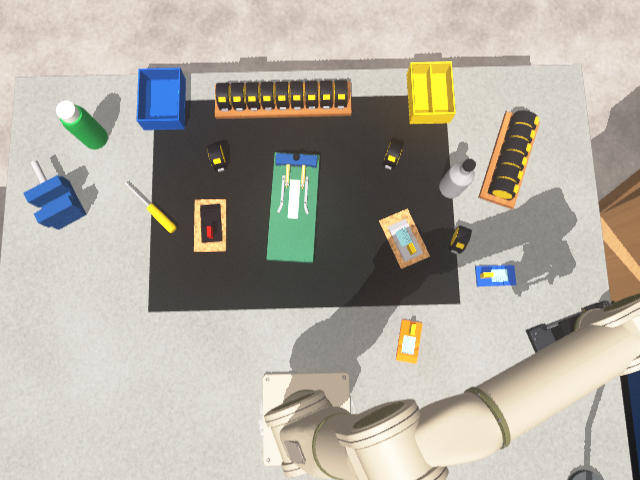

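View pics/side0.png

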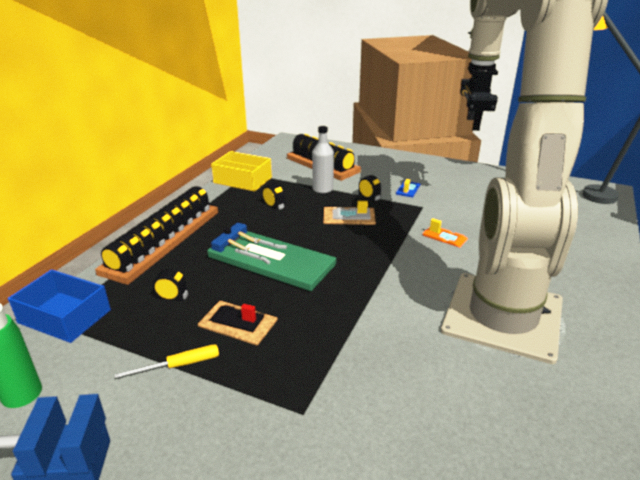

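The top view shows the stage at (293,207) with its blue head at (297,158). Candidates for the target:
- **Steel frame, yellow grip, on cork:** (405,238)
- **Blue:** (495,275)
- **Orange:** (409,340)
- **Black with red grip, on cork:** (210,225)

By the description I choose (405,238). Next I measure it and check it in a close crop.

```bash
cat > h.py <<'E'
import numpy as np, cv2
def load(n): return dict(np.load(n))
def ray(c,uv):
    uv=np.atleast_2d(uv).astype(float); f=240/np.tan(np.radians(float(c["vfov"]))/2)
    d=np.c_[(uv[:,0]-c["cx"])/f,-(uv[:,1]-c["cy"])/f,-np.ones(len(uv))]
    return c["T"][:3,3], d@c["T"][:3,:3].T
def plane(c,uv,z):
    o,d=ray(c,uv); return o+d*((z-o[2])/d[:,2])[:,None]
def depth(c,uv):
    o,d=ray(c,uv); u=np.atleast_2d(uv).round().astype(int); return o+d*c["z_map"][u[:,1],u[:,0]][:,None]
def mask(c,lo,hi,box):
    h=cv2.cvtColor(c["pixels"],cv2.COLOR_BGR2HSV); m=cv2.inRange(h,lo,hi); k=np.zeros_like(m); x0,y0,x1,y1=box; k[y0:y1,x0:x1]=1
    return m*k
def uvs(m): return np.argwhere(m)[:,::-1]
def rect(c,m,z):
    P=plane(c,uvs(m),z)[:,:2]; R=cv2.minAreaRect((P*1000).astype(np.float32)); return R
E
python3 - <<'E'
from h import *
t=load("top0.npz"); s=load("side0.npz")
np.set_printoptions(precision=4,suppress=True)
g=mask(t,(55,80,40),(85,255,255),(255,140,330,275)); print("stage",rect(t,g,.03)); 
b=cv2.boxPoints(rect(t,g,.03)); print(b)
# end edges
y=mask(t,(20,120,100),(35,255,255),(380,205,432,270)); u=uvs(y); print("grip",len(u),rect(t,y,.052),np.median(depth(t,u)[:,2]),u.mean(0),depth(t,u).max(0))
co=mask(t,(5,50,80),(22,200,255),(375,200,435,275)); print("cork",rect(t,co,.008))
ys=mask(s,(20,120,80),(35,255,255),(345,195,385,222)); u=uvs(ys); print("side grip",len(u),u.mean(0),plane(s,[u.mean(0)],.034),depth(s,u)[:,:].mean(0))
bl=mask(t,(100,120,60),(125,255,255),(265,145,330,172)); u=uvs(bl); D=depth(t,u); print("head",len(u),rect(t,bl,.06),np.percentile(D,[2,50,98],axis=0))
for c,m,n in((t,(340,170,60),0),):pass
a=t["pixels"][195:275,370:450]; b=t["pixels"][145:225,255:335]
a,b=[cv2.resize(i,(400,400),interpolation=cv2.INTER_CUBIC) for i in(a,b)]
cv2.imwrite("pics/crop1.png",np.hstack([a,b]))
print("depth check table",depth(t,[[350,100],[60,300],[200,290],[280,240],[308,240]]))
E
```

```text
stage ((569.0955810546875, 26.025531768798828), (129.52349853515625, 311.7592468261719), 85.11966705322266)
[[408.2715 -25.24  ]
 [718.9005 -51.7629]
 [729.9197  77.291 ]
 [419.2907 103.8139]]
grip 72 ((437.55950927734375, -293.2733459472656), (29.488683700561523, 18.57112693786621), 23.247066497802734) 0.048673519771548546 [410.9583 248.3472] [ 0.4595 -0.2854  0.0611]
cork ((474.77325439453125, -283.12725830078125), (152.7952880859375, 93.96900939941406), 21.59626579284668)
side grip 146 [362.2466 205.1781] [[ 0.4441 -0.3093  0.034 ]] [ 0.4454 -0.3135  0.0319]
head 412 ((695.6605834960938, 14.606544494628906), (113.42400360107422, 33.370967864990234), 85.2259750366211) [[ 0.6799 -0.0412  0.0287]
 [ 0.6966  0.0148  0.0551]
 [ 0.7222  0.0706  0.0613]]
depth check table [[ 0.8869 -0.1458  0.0206]
 [ 0.3257  0.6739  0.0042]
 [ 0.3437  0.2897 -0.0001]
 [ 0.4723  0.0636  0.0359]
 [ 0.4705 -0.0136  0.0346]]
```

View pics/crop1.png

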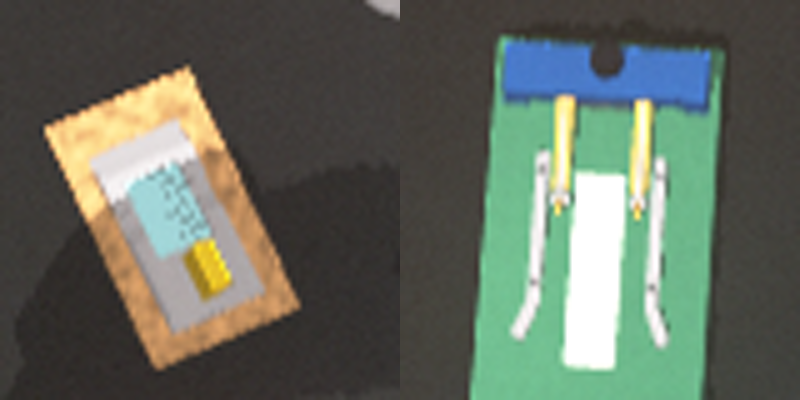

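The crop confirms a steel frame with a clear window, a yellow grip at the robot-side end and the sloped nose pointing away, up-left. The right half shows the stage, with both clip tips at about (366,186) and (382,187) in the top image. Now I need the plate outline and the clip tips.

```bash
python3 - <<'E'
from h import *
np.set_printoptions(precision=4,suppress=True)
t=load("top0.npz"); s=load("side0.npz")
h=cv2.cvtColor(t["pixels"],cv2.COLOR_BGR2HSV)
cork=mask(t,(5,50,60),(19,255,255),(375,200,435,275))
hull=cv2.convexHull(uvs(cork).astype(np.int32)); R=np.zeros_like(cork); cv2.fillConvexPoly(R,hull,255); 
p=cv2.bitwise_and(cv2.erode(R,np.ones((3,3))),cv2.bitwise_not(cork))
p=cv2.morphologyEx(p,cv2.MORPH_OPEN,np.ones((3,3)))
n,l,st,_=cv2.connectedComponentsWithStats(p); k=1+np.argmax(st[1:,4]); p=(l==k).astype(np.uint8)*255
print("plate",rect(t,p,.016), cv2.boxPoints(rect(t,p,.016)))
y=mask(t,(20,120,170),(35,255,255),(380,205,432,270)); print("griptop",rect(t,y,.052),h[uvs(y)[:,1],uvs(y)[:,0],2].tolist())
v=h[...,2]; print(v[240:258,402:420]); print(h[...,0][240:258,402:420])
# clip tips in crop -> pixel
tip=np.array([[559,205],[637,210]])-[400,0]; tip=tip/5+[255,145]; print(tip,plane(t,tip,.036))
E
```

```text
plate ((476.3433532714844, -273.5098571777344), (131.870849609375, 71.48521423339844), 23.192306518554688) [[ 401.6602 -266.6223]
 [ 429.8124 -332.3306]
 [ 551.0265 -280.3975]
 [ 522.8743 -214.6891]]
griptop ((438.87371826171875, -296.08697509765625), (29.29814338684082, 12.394079208374023), 23.32603645324707) [206, 213, 221, 238, 243, 236, 231, 248, 171, 237, 232, 231, 232, 237, 221, 234, 232, 231, 248, 171, 238, 232, 230, 231, 237, 221, 234, 233, 232, 248, 172, 238, 231, 232, 232, 237, 223, 233, 232, 231, 248, 170, 238, 231, 230, 220, 226, 220, 209, 182, 184]
[[216 215 215 216 217 217 183 178 177 190 160 170 171 173 178 193 185 193]
 [216 217 216 217 183 215 177 213 218 216 154 170 171 171 175 184 188 194]
 [216 216 217 216 179 214 217 183 197 196 170 171 171 171 173 177 191 192]
 [218 215 216 216 216 204 200 206 213 221 238 176 172 171 173 174 196 201]
 [216 215 216 205 204 175 179 243 236 231 248 181 172 172 172 174 186 208]
 [215 204 196 182 173 161 171 237 232 231 232 237 176 170 172 173 174 196]
 [195 180 172 173 167 156 156 221 234 232 231 248 180 172 171 173 175 177]
 [177 1
[... 1555 characters left out ...]
   0   0 176]
 [176 176   0 176 176   5  21  23  23  23  24  24  24  28  20 176 174 176]
 [  5 177 175   0 173   5  18  22  23  23  25  24  24  23  22 176   0 171]
 [176   0 176 176 176 176   0  21  23  23  23  23  23  19  14 176   0 175]
 [  0   4   0 173 176   0 175  17  22  23  23  22  20 176   0 173 175 170]
 [171   0   4   5 177   0   0   0  21  22  19  19   0   0 176 173 176  12]
 [173 175 175   9   9   8   0 174  18  19   8 176   4 176   0  11  11  14]
 [176 170 176   0 175 176   0   0 175 176   0 165   0  12  13  14  14  15]
 [ 10 176   0   0   4 175   0   0   0   0   0  11  11  15  14  15  15  14]]
[[286.8 186. ]
 [302.4 187. ]] [[ 0.6262  0.0425  0.036 ]
 [ 0.6221 -0.0013  0.036 ]]
```

Grip top is 29×12 mm at (438.9, -296.1) mm, yaw 23.3°. The stage centre is (569.1, 26.0), yaw -4.9°. The clip tips are 44 mm apart at stage x≈55, which puts the seated plate origin at ≈ +42. The head front at 110 agrees with that. Sizes match, so I approach.

```bash
python3 -m crank '{"steps": [[[0.8,1,0],[0,0,0.1]],[[0.8,1,0],[0,0,0.1]],[[0.8,1,0],[0,0,0.1]],[[0.8,1,0],[0,0,0.1]],[[0.8,1,0],[0,0,0.1]],[[0.8,1,0],[0,0,0.1]],[[0.8,1,0],[0,0,0.1]],[[0.8,1,-0.3],[0,0,0.1]],[[0.8,1,-0.5],[0,0,0]],[[0.8,1,-0.5],[0,0,0]]]}' 50 25; python3 -m crank '{"steps": [[[0.8,1,-0.5],[0,0,0]],[[0.5,0.7,-0.5],[0,0,0]],[[0,0,-0.5],[0,0,0]],[[0,0,0],[0,0,0]],[[0,0,0],[0,0,0]]]}'
```

```text
time: 0.93
ee_pos: [0.4032, -0.3401, 0.1898]
eef_rot: [0.98, 0.198, 0.0, 0.0]
ft_force: [1.2, -0.9, -0.5]
width: 0.0504
grip_force: 0.0
time: 1.35
ee_pos: [0.4342, -0.299, 0.1521]
eef_rot: [0.98, 0.198, -0.001, -0.0]
ft_force: [-0.3, 0.7, -0.0]
width: 0.0501
grip_force: 0.0
```

```bash
python3 -m crank '{"steps": [[[0.19,0.12,-0.6],[0,0,0.08]],[[0,0,-1],[0,0,0]],[[0,0,-1],[0,0,0]],[[0,0,-0.8],[0,0,0]],[[0,0,0],[0,0,0]]]}'; python3 - <<'E'
from bench import cams
import cv2
c=cams.camera("side"); cv2.imwrite("pics/side1.png",cv2.resize(c["pixels"][100:260,260:460],(800,640))[20:620])
E
```

```text
time: 1.77
ee_pos: [0.4372, -0.296, 0.0647]
eef_rot: [0.98, 0.201, -0.002, -0.002]
ft_force: [0.1, -0.1, -0.6]
width: 0.0502
grip_force: 0.0
```

View pics/side1.png

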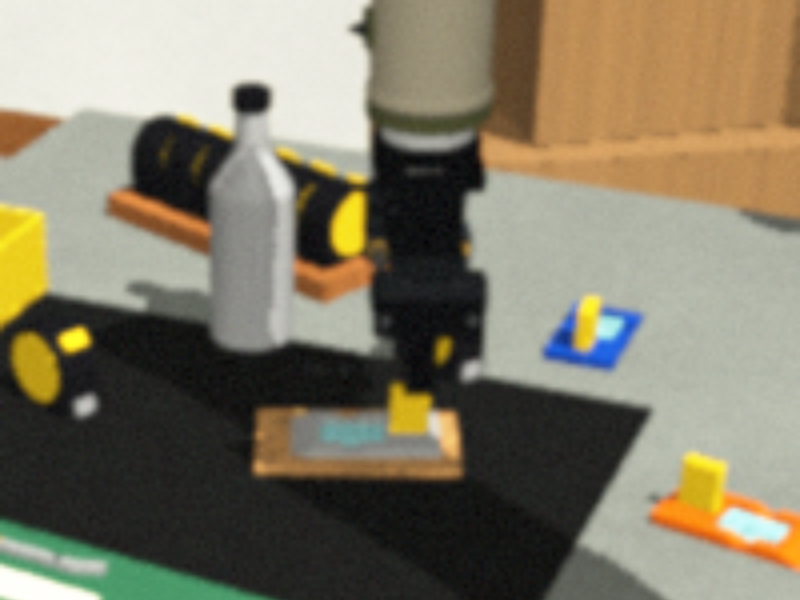

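The gripper (435,330 in the crop) stands centred over the yellow grip (410,408). The tape (450,350) and the flask (250,230) are clear, so I descend and grip.

```bash
python3 -m crank '{"steps": [[[0.04,0,-0.6],[0,0,0]],[[0,0,-0.6],[0,0,0]],[[0,0,-0.42],[0,0,0]],[[0,0,0],[0,0,0]],[[0,0,0],[0,0,0]]]}'; python3 -m crank '{"steps": [[[0,0,0],[0,0,0]],[[0,0,0],[0,0,0]],[[0,0,0],[0,0,0]],[[0,0,0],[0,0,0]],[[0,0,0],[0,0,0]],[[0,0,0],[0,0,0]]]}' 5 30
```

```text
time: 2.23
ee_pos: [0.4409, -0.2963, 0.028]
eef_rot: [0.979, 0.202, 0.0, 0.0]
ft_force: [-0.0, 0.3, 0.8]
width: 0.0498
grip_force: 0.0
time: 2.73
ee_pos: [0.4408, -0.2958, 0.0272]
eef_rot: [0.979, 0.202, 0.0, 0.0]
ft_force: [0.0, 0.7, -0.8]
width: 0.0175
grip_force: 0.0
```

```bash
python3 -m crank '{"steps": [[[0,0,0],[0,0,0]],[[0,0,0],[0,0,0]],[[0,0,-0.12],[0,0,0]],[[0,0,0],[0,0,0]],[[0,0,0],[0,0,0]]]}' 5 30
```

```text
time: 3.15
ee_pos: [0.4412, -0.2958, 0.0258]
eef_rot: [0.979, 0.202, 0.0, 0.0]
ft_force: [-6.7, 4.7, 20.3]
width: 0.0119
grip_force: 30.0
```

```bash
python3 -m crank '{"steps": [[[0,0,0.3],[0,0,0]],[[0,0,0.5],[0,0,0]],[[0,0,0.8],[0,0,0]],[[0,0,0.8],[0,0,0]],[[0,0.5,0.6],[0,0,-0.5]],[[0,0.9,0],[0,0,-0.5]],[[0,1,0],[0,0,-0.5]],[[0,1,0],[0,0,-0.5]],[[0,1,0],[0,0,-0.5]],[[0,1,0],[0,0,-0.5]]]}'; python3 -m crank '{"steps": [[[0,1,0],[0,0,-0.5]],[[0,1,0],[0,0,-0.5]],[[0,1,0],[0,0,-0.5]],[[0,1,0],[0,0,-0.5]],[[0,1,0],[0,0,-0.5]],[[0,1,0],[0,0,0]],[[0,1,0],[0,0,0]],[[0,0.6,0],[0,0,0]],[[0,0,0],[0,0,0]],[[0,0,0],[0,0,0]]]}'
```

```text
time: 3.98
ee_pos: [0.4405, -0.1597, 0.0996]
eef_rot: [0.997, 0.071, 0.0, 0.0]
ft_force: [0.7, 0.4, -1.7]
width: 0.0122
grip_force: 30.0
time: 4.82
ee_pos: [0.4406, 0.0296, 0.0995]
eef_rot: [0.999, -0.036, 0.0, 0.0]
ft_force: [-0.1, -0.7, -1.4]
width: 0.0119
grip_force: 30.0
```

```bash
python3 -m crank '{"steps": [[[0.18,0.13,-0.4],[0,0,-0.15]],[[0.18,0.13,-0.4],[0,0,0]],[[0,0,-0.4],[0,0,0]],[[0,0,0],[0,0,0]],[[0,0,0],[0,0,0]]]}'; python3 - <<'E'
from bench import cams
import cv2, numpy as np
for n in("top","side"):
    c=cams.camera(n); np.savez(f"{n}1.npz",**c)
    p=c["pixels"]; q=p[140:290,235:375] if n=="top" else p[190:320,190:390]
    cv2.imwrite(f"pics/{n}2.png",cv2.resize(q,None,fx=4,fy=4,interpolation=cv2.INTER_CUBIC))
E
```

```text
time: 5.23
ee_pos: [0.449, 0.0348, 0.0687]
eef_rot: [0.999, -0.044, -0.001, 0.0]
ft_force: [-0.1, 0.5, -1.5]
width: 0.012
grip_force: 30.0
```

View pics/top2.png

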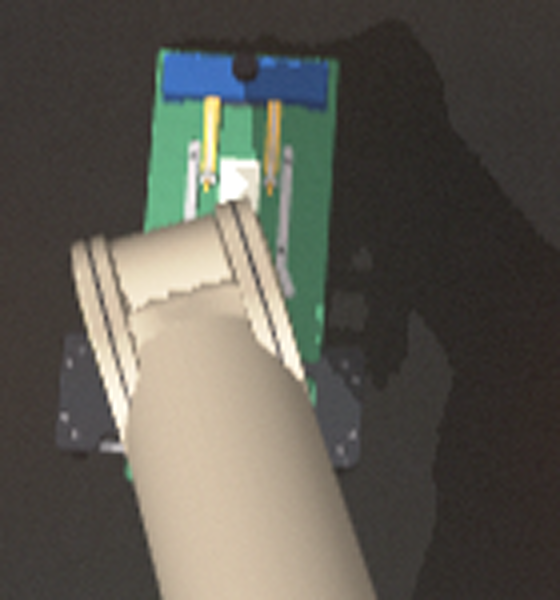

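View pics/side2.png

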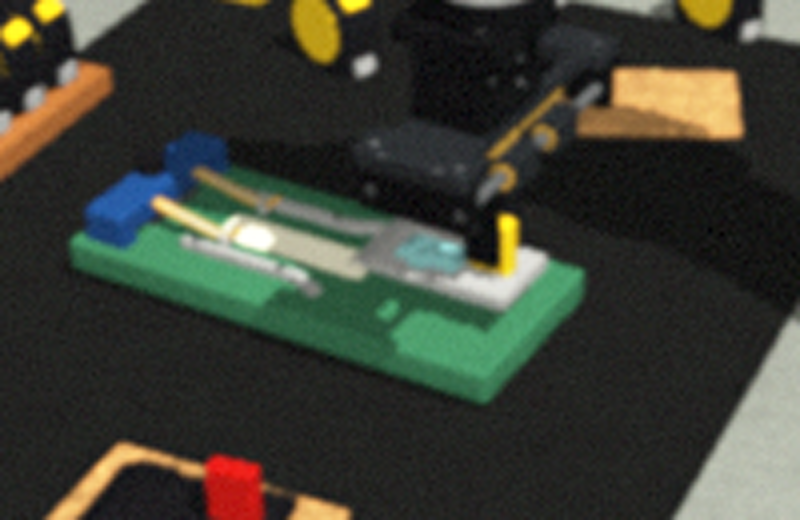

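The plate hangs level over the open bed, with its rear corners at about (500,308) and (548,252) and its nose at about (358,268) to (382,222) in the side crop. I check those against the stage frame.

```bash
python3 - <<'E'
from h import *
np.set_printoptions(precision=1,suppress=True)
s=load("side1.npz"); f=lambda a:np.array(a)/4+[190,190]-.375
def st(P):
    d=(P[:,:2]*1000-[569.1,26.0]); a=np.radians(-4.88); return np.c_[d@[np.cos(a),np.sin(a)],d@[-np.sin(a),np.cos(a)]]
print("rear top",st(plane(s,f([[500,308],[548,252]]),.059)))
print("nose",st(plane(s,f([[358,268],[382,222]]),.0525)))
print("tcp",st(np.array([[.449,.0348,0]])))
# bed check in the side view: near left corner, left rear corner
print("bed corners (-155,65),(155,65),(-155,-65)",st(plane(s,f([[487,388],[70,243],[585,268]]),.03)))
g=cv2.boxPoints
E
```

```text
rear top [[-145.    32. ]
 [-141.5  -34.7]]
nose [[-42.9  27.9]
 [-28.  -24. ]]
tcp [[-120.4   -1.4]]
bed corners (-155,65),(155,65),(-155,-65) [[-157.4   70.4]
 [ 155.4   63.9]
 [-150.   -68.8]]
```

```bash
python3 - <<'E'
from h import *
t=load("top0.npz")
P=plane(t,np.array([[538,220],[655,230]])/5+[255-80-.4,145-.4],.036)
d=P[:,:2]*1000-[569.1,26.0]; a=np.radians(-4.88); print(d@[np.cos(a),np.sin(a)],d@[-np.sin(a),np.cos(a)])
E
python3 -m crank '{"steps": [[[0,0.03,-0.3],[0,0,0]],[[0,0.02,-0.3],[0,0,0]],[[0,0,-0.1],[0,0,0]],[[0,0,0],[0,0,0]],[[0,0,0],[0,0,0]]]}'
```

```text
[47.14125778 45.25575422] [ 33.66245165 -32.3016129 ]
time: 5.75
ee_pos: [0.4494, 0.037, 0.0513]
eef_rot: [0.999, -0.043, -0.0, 0.0]
ft_force: [-0.6, -0.5, -1.9]
width: 0.0118
grip_force: 30.0
```

```bash
python3 -m crank '{"steps": [[[0,0,-0.1],[0,0,0]],[[0,0,0],[0,0,0]],[[0,0,0],[0,0,0]]]}'; python3 -m crank '{"steps": [[[0,0,-0.06],[0,0,0]],[[0,0,0],[0,0,0]],[[0,0,0],[0,0,0]]]}'
```

```text
time: 6.0
ee_pos: [0.4497, 0.0369, 0.0491]
eef_rot: [0.999, -0.043, 0.0, 0.0]
ft_force: [0.7, 0.7, -0.9]
width: 0.0117
grip_force: 30.0
time: 6.25
ee_pos: [0.45, 0.0369, 0.0478]
eef_rot: [0.999, -0.043, 0.0, 0.0]
ft_force: [-1.7, -0.7, 2.5]
width: 0.0113
grip_force: 30.0
```

Contact is light at z 0.0478. Now I slide along stage +x in small steps, watching the force.

```bash
python3 -m crank '{"steps": [[[0.1,-0.009,0],[0,0,0]],[[0.2,-0.017,0],[0,0,0]],[[0.2,-0.017,0],[0,0,0]],[[0.2,-0.017,0],[0,0,0]],[[0.2,-0.017,0],[0,0,0]],[[0.2,-0.017,0],[0,0,0]],[[0.1,-0.009,0],[0,0,0]],[[0,0,0],[0,0,0]]]}';python3 -m crank '{"steps": [[[0.1,-0.009,0],[0,0,0]],[[0.1,-0.009,0],[0,0,0]],[[0.1,-0.009,0],[0,0,0]],[[0.1,-0.009,0],[0,0,0]],[[0.1,-0.009,0],[0,0,0]],[[0,0,0],[0,0,0]]]}'
```

```text
time: 6.92
ee_pos: [0.4805, 0.0344, 0.0478]
eef_rot: [0.999, -0.043, 0.0, -0.0]
ft_force: [-0.7, 0.0, 4.0]
width: 0.0119
grip_force: 30.0
time: 7.42
ee_pos: [0.4925, 0.0331, 0.0478]
eef_rot: [0.999, -0.043, 0.0, 0.0]
ft_force: [-2.2, -1.2, 5.9]
width: 0.0116
grip_force: 30.0
```

```bash
python3 -m crank '{"steps": [[[0.1,-0.009,0.01],[0,0,0]],[[0.15,-0.013,0.01],[0,0,0]],[[0.15,-0.013,0],[0,0,0]],[[0.15,-0.013,0],[0,0,0]],[[0.15,-0.013,0],[0,0,0]],[[0.15,-0.013,0],[0,0,0]],[[0.1,-0.009,0],[0,0,0]],[[0,0,0],[0,0,0]]]}';python3 -m crank '{"steps": [[[0.1,-0.009,0],[0,0,0]],[[0.1,-0.009,0],[0,0,0]],[[0.1,-0.009,0],[0,0,0]],[[0.1,-0.009,0],[0,0,0]],[[0.1,-0.009,0],[0,0,0]],[[0,0,0],[0,0,0]]]}'
```

```text
time: 8.08
ee_pos: [0.5165, 0.031, 0.048]
eef_rot: [0.999, -0.043, 0.0, -0.0]
ft_force: [0.5, -0.9, -2.0]
width: 0.0116
grip_force: 30.0
time: 8.58
ee_pos: [0.529, 0.03, 0.0481]
eef_rot: [0.999, -0.043, 0.0, -0.0]
ft_force: [0.1, -0.7, -3.3]
width: 0.0118
grip_force: 30.0
```

```bash
python3 -m crank '{"steps": [[[0.1,-0.009,0],[0,0,0]],[[0.1,-0.009,0],[0,0,0]],[[0,0,0],[0,0,0]]]}'|grep -E "pos|force";python3 -m crank '{"steps": [[[0.1,-0.009,0],[0,0,0]],[[0.1,-0.009,0],[0,0,0]],[[0,0,0],[0,0,0]]]}'|grep -E "pos|force";python3 -m crank '{"steps": [[[0.1,-0.009,0],[0,0,0]],[[0.1,-0.009,0],[0,0,0]],[[0,0,0],[0,0,0]]]}'|grep -E "pos|ft_force"
```

```text
ee_pos: [0.5339, 0.0295, 0.0481]
ft_force: [-0.4, -0.7, -2.3]
grip_force: 30.0
ee_pos: [0.539, 0.029, 0.0481]
ft_force: [0.8, -1.1, -2.2]
grip_force: 30.0
ee_pos: [0.544, 0.0286, 0.0481]
ft_force: [0.9, -1.9, -1.3]
```

```bash
python3 -m crank '{"steps": [[[0.1,-0.009,0],[0,0,0]],[[0,0,0],[0,0,0]]]}'|grep -E "pos|ft_force";python3 -m crank '{"steps": [[[0.1,-0.009,0],[0,0,0]],[[0,0,0],[0,0,0]]]}'|grep -E "pos|ft_force";python3 -m crank '{"steps": [[[0.1,-0.009,0],[0,0,0]],[[0,0,0],[0,0,0]]]}'|grep -E "pos|ft_force";python3 -m crank '{"steps": [[[0.1,-0.009,0],[0,0,0]],[[0,0,0],[0,0,0]]]}'|grep -E "pos|ft_force"
```

```text
ee_pos: [0.5462, 0.0284, 0.0481]
ft_force: [-0.4, -1.4, -1.9]
ee_pos: [0.5471, 0.0284, 0.0479]
ft_force: [-8.9, -0.8, 5.6]
ee_pos: [0.549, 0.0281, 0.0479]
ft_force: [-12.0, -1.1, 10.1]
ee_pos: [0.5512, 0.0279, 0.0479]
ft_force: [-13.4, -1.7, 10.3]
```

```bash
for i in 1 2 3 4 5; do python3 -m crank '{"steps": [[[0.1,-0.009,0],[0,0,0]],[[0.1,-0.009,0],[0,0,0]],[[0,0,0],[0,0,0]]]}'|grep -E "pos|ft_force"; done
```

```text
ee_pos: [0.5559, 0.0275, 0.0479]
ft_force: [-15.3, -1.8, 11.2]
ee_pos: [0.5617, 0.027, 0.0479]
ft_force: [-9.6, -0.3, 5.5]
ee_pos: [0.5672, 0.0265, 0.0479]
ft_force: [-8.7, -0.9, 4.1]
ee_pos: [0.5723, 0.026, 0.0479]
ft_force: [-7.2, -1.6, 3.8]
ee_pos: [0.5773, 0.0256, 0.0479]
ft_force: [-8.1, -1.4, 4.3]
```

Both clips are riding on top of the plate. From here I take fine steps.

```bash
for i in 1 2 3 4 5; do python3 -m crank '{"steps": [[[0.05,-0.004,0],[0,0,0]],[[0,0,0],[0,0,0]]]}'|grep -E "pos|ft_force"; done
```

```text
ee_pos: [0.5782, 0.0256, 0.0479]
ft_force: [-8.3, -1.6, 4.7]
ee_pos: [0.5794, 0.0255, 0.0479]
ft_force: [-9.8, -1.2, 6.2]
ee_pos: [0.5807, 0.0254, 0.0479]
ft_force: [-9.4, -1.1, 4.8]
ee_pos: [0.5823, 0.0252, 0.0479]
ft_force: [-6.7, -1.6, 3.5]
ee_pos: [0.5848, 0.0249, 0.0479]
ft_force: [2.7, -2.0, -5.4]
```

```bash
for i in 1 2; do python3 -m crank '{"steps": [[[0.04,-0.003,0],[0,0,0]],[[0,0,0],[0,0,0]]]}'|grep -E "pos|ft_force"; done
python3 - <<'E'
from bench import cams
import cv2, numpy as np
for n in("top","side"):
    c=cams.camera(n); np.savez(f"{n}2.npz",**c)
    p=c["pixels"]; q=p[190:270,190:310]
    if n=="side": cv2.imwrite(f"pics/{n}3.png",cv2.resize(q,None,fx=6,fy=6,interpolation=cv2.INTER_CUBIC))
E
```

```text
ee_pos: [0.5853, 0.0249, 0.0479]
ft_force: [-2.9, -1.9, -0.3]
ee_pos: [0.5861, 0.0248, 0.0479]
ft_force: [-5.3, -1.3, 0.3]
```

View pics/side3.png

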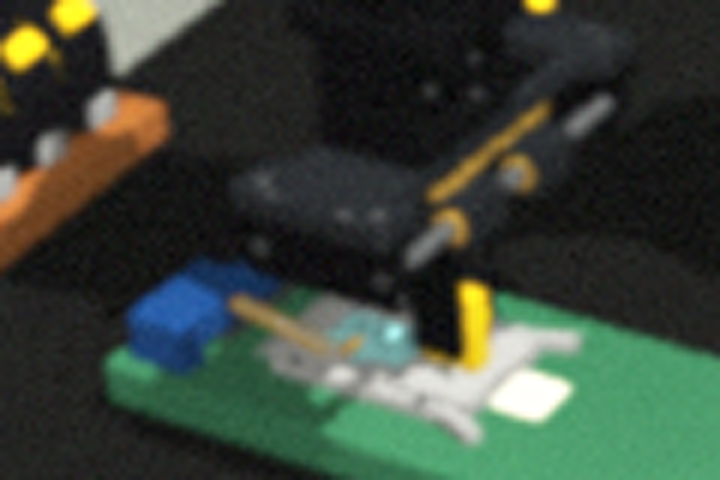

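```bash
python3 -m crank '{"steps": [[[0.04,-0.003,0],[0,0,0]],[[0,0,0],[0,0,0]],[[0,0,0],[0,0,0]]]}'|grep -E "pos|ft_force"
python3 - <<'E'
from h import *
np.set_printoptions(precision=1,suppress=True)
a=np.radians(-4.88)
s0,s=load("side0.npz"),load("side2.npz")
for n,c in(("empty",s0),("now",s)):
    # left clip arm (yellowish) in the side view: centre line from pivot to tip
    m=mask(c,(10,60,70),(32,255,255),(205,225,262,260)); m=cv2.morphologyEx(m,cv2.MORPH_OPEN,np.ones((2,2)))
    k,l,st,_=cv2.connectedComponentsWithStats(m)
    for i in range(1,k):
        if st[i,4]>15:
            u=uvs(l==i); vx,vy,x0,y0=cv2.fitLine(u.astype(np.float32),cv2.DIST_L2,0,.01,.01).ravel(); print(n,st[i],"slope deg",np.degrees(np.arctan2(vy,vx)),"line y at 225,250:",y0+vy/vx*(225-x0),y0+vy/vx*(250-x0))
t=load("top2.npz"); m=mask(t,(12,60,100),(32,255,255),(275,160,315,195)); print("top visible clip px",m.sum()//255)
f=240/np.tan(np.radians(float(s["vfov"]))/2); print("f",f)
def proj(P,c):
    q=(np.array(P)-c["T"][:3,3])@c["T"][:3,:3]; return [c["cx"]+f*q[0]/-q[2],c["cy"]-f*q[1]/-q[2]]
def W(x,y,z): return [.5691+(x*np.cos(a)-y*np.sin(a))/1000,.026+(x*np.sin(a)+y*np.cos(a))/1000,z/1000]
for h in(0,.031,.093): print("lift",h,"tip px",np.array(proj(W(55,22,35.5+65*h),s)))
E
```

```text
ee_pos: [0.5873, 0.0248, 0.0479]
ft_force: [-4.5, -2.4, -0.1]
empty [240 233  15  10  58] slope deg 28.4465 line y at 225,250: 225.17134 238.71503
empty [229 240  16  11  57] slope deg 30.705654 line y at 225,250: 238.02861 252.87585
now [230 240  15  10  54] slope deg 28.82743 line y at 225,250: 237.95302 251.71248
top visible clip px 0
f 525.2322691802535
lift 0 tip px [248.3 250.9]
lift 0.031 tip px [248.2 250.3]
lift 0.093 tip px [248.1 248.9]
```

Force evidence: drag of -9 N, a jump to +2.7 N at the snap, then a steady low drag of about -4.5 N. So the clips are in the groove. I let go, lift clear and look.

```bash
python3 -m crank '{"steps": [[[0,0,0],[0,0,0]],[[0,0,0],[0,0,0]],[[0,0,0],[0,0,0]],[[0,0,0],[0,0,0]],[[0,0,0],[0,0,0]],[[0,0,0],[0,0,0]]]}' 40|grep -E "pos|force|width"; python3 -m crank '{"steps": [[[0,0,0.2],[0,0,0]],[[0,0,0.6],[0,0,0]],[[0,0,1],[0,0,0]],[[0,0,1],[0,0,0]],[[0,0,1],[0,0,0]],[[-0.5,0,0.8],[0,0,0]],[[-0.8,-0.6,0.5],[0,0,0]],[[-0.8,-1,0],[0,0,0]],[[-0.8,-1,0],[0,0,0]],[[-0.5,-1,0],[0,0,0]]]}'|grep -E "time|pos|force|width";  python3 -m crank '{"steps": [[[0,-1,0],[0,0,0]],[[0,-1,0],[0,0,0]],[[0,-1,0],[0,0,0]],[[0,-1,0],[0,0,0]],[[0,-1,0],[0,0,0]],[[0,-1,0],[0,0,0]],[[0,-0.5,0],[0,0,0]],[[0,0,0],[0,0,0]]]}'|grep -E "time|pos"
python3 - <<'E'
from bench import cams
import cv2, numpy as np
o=[]
for n in("top","side"):
    c=cams.camera(n); np.savez(f"{n}3.npz",**c)
    p=c["pixels"]; q=p[140:230,255:335] if n=="top" else p[200:290,205:305]
    o.append(cv2.resize(q,None,fx=4.4,fy=4.4,interpolation=cv2.INTER_CUBIC))
cv2.imwrite("pics/fin.png",np.hstack(o))
E
```

```text
ee_pos: [0.5879, 0.0249, 0.0482]
ft_force: [-1.0, -0.6, -1.1]
width: 0.0384
grip_force: 0.0
time: 14.1
ee_pos: [0.5012, -0.0659, 0.1763]
ft_force: [-0.2, -0.1, -1.0]
width: 0.0396
grip_force: 0.0
time: 14.77
ee_pos: [0.5021, -0.2308, 0.1756]
```

View pics/fin.png

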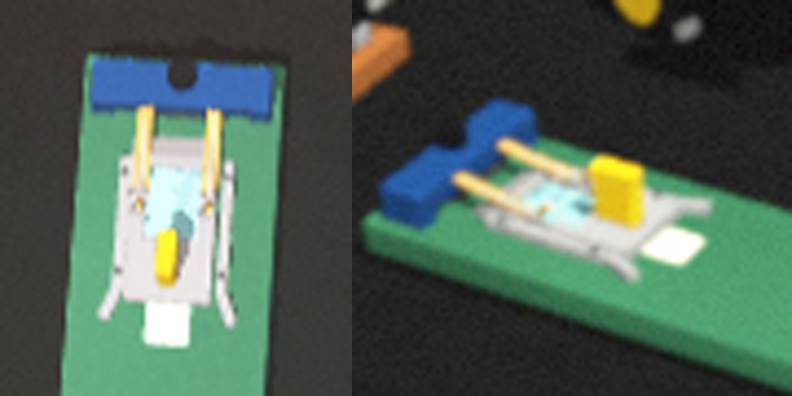

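The plate lies square between the rails with both clips over it (tips at about (140,205) and (208,207) in the left crop), and the grip is at (167,256). I check the seat numerically.

```bash
python3 - <<'E'
from h import *
np.set_printoptions(precision=2,suppress=True)
a=np.radians(-4.88)
def st(P):
    d=np.atleast_2d(P)[:,:2]*1000-[569.1,26.0]; return np.c_[d@[np.cos(a),np.sin(a)],d@[-np.sin(a),np.cos(a)]]
t=load("top3.npz");s0,s=load("side0.npz"),load("side3.npz")
y=mask(t,(20,120,200),(35,255,255),(285,188,302,210)); R=rect(t,y,.074); print("grip",R,"origin x",st(np.array(R[0])/1000)+[32,0])
tip=np.array([[140,208],[208,210]])/4.4+[255,140]-.4; print("tips",st(plane(t,tip,.038)))
for n,c in(("empty",s0),("now",s)):
    m=mask(c,(10,60,90),(32,255,255),(225,230,258,256))
    k,l,q,_=cv2.connectedComponentsWithStats(m)
    for i in range(1,k):
        if q[i,4]>15:
            u=uvs(l==i); vx,vy,x0,y0=cv2.fitLine(u.astype(np.float32),cv2.DIST_L2,0,.01,.01).ravel(); print(n,q[i],round(np.degrees(np.arctan2(vy,vx)),2))
# sub-pixel vertical shift of each clip between empty and now
def cen(c,x0,x1,y0,y1):
    h=cv2.cvtColor(c["pixels"],cv2.COLOR_BGR2HSV).astype(float); w=np.clip(h[...,1]-60,0,None)*((h[...,0]>8)&(h[...,0]<34))
    out=[]
    for x in range(x0,x1,2):
        col=w[y0:y1,x]; out.append((col*np.arange(y0,y1)).sum()/max(col.sum(),1))
    return np.array(out)
print(cen(s0,230,248,236,256)-cen(s,230,248,236,256)); print(cen(s0,240,256,230,244)-cen(s,240,256,230,244))
E
```

```text
grip ((580.9116821289062, 26.966320037841797), (10.920836448669434, 33.82666015625), 88.97480010986328) origin x [[43.69  1.97]]
tips [[ 52.3   22.04]
 [ 53.56 -21.34]]
empty [238 232  16  10  59] 28.06
empty [228 239  16  11  60] 29.32
now [238 232  17   9  57] 24.22
now [228 239  16  10  53] 28.66
[0.24 0.01 0.46 1.66 1.18 0.79 0.94 0.   0.03]
[   0.05    0.12   -0.25   -0.19    1.14    1.32    2.21 -238.  ]
```

```bash
python3 - <<'E'
from h import *
from bench import cams
np.set_printoptions(precision=1,suppress=True,linewidth=150)
a=np.radians(-4.88)
acc={}
for n in("top","side"):
    L=[cams.camera(n) for _ in range(10)]; c=L[0]
    c["pixels"]=np.mean([l["pixels"] for l in L],0).round().astype(np.uint8); z=np.stack([l["z_map"] for l in L]); c["z_map"]=np.where((z>0).all(0),np.median(z,0),0); print(n,"z std",z[:,240,290].std()*1000)
    np.savez(f"{n}4.npz",**c)
for n,box in(("top",(278,160,312,192)),("side",(225,226,262,258))):
  for k in(0,4):
    c=load(f"{n}{k}.npz"); m=mask(c,(10,60,90),(32,255,255),box); u=uvs(m); u=u[c["z_map"][u[:,1],u[:,0]]>0]; P=depth(c,u)*1000
    d=P[:,:2]-[569.1,26.0]; x=d@[np.cos(a),np.sin(a)]; y=d@[-np.sin(a),np.cos(a)]
    for sgn in(1,-1):
        out=[]
        for lo in range(50,120,10):
            w=(abs(y-sgn*22)<8)&(x>=lo)&(x<lo+10); out.append((round(float(np.median(P[w,2])),1),int(w.sum())) if w.any() else None)
        print(n,k,"L" if sgn>0 else "R",out)
s=load("side4.npz")["pixels"][215:275,220:295]; cv2.imwrite("pics/fin2.png",cv2.resize(s,None,fx=10,fy=10,interpolation=cv2.INTER_CUBIC))
E
```

```text
top z std 3.2602537
side z std 3.2530599
top 0 L [(43.3, 3), (38.5, 5), (41.7, 8), (41.9, 6), (46.3, 8), (46.1, 12), (48.2, 10)]
top 0 R [(42.6, 2), (39.4, 5), (41.0, 11), (43.2, 7), (45.2, 9), (48.8, 7), (46.4, 8)]
top 4 L [(48.4, 2), (40.5, 4), (42.9, 9), (46.5, 7), (47.0, 8), (49.5, 15), (51.9, 7)]
top 4 R [(43.4, 4), (41.1, 6), (42.1, 10), (43.7, 9), (47.1, 8), (49.4, 6), (48.7, 8)]
side 0 L [(43.3, 2), (38.6, 2), (40.1, 10), (43.7, 10), (44.4, 8), (46.9, 12), (47.8, 9)]
side 0 R [(46.1, 4), (36.0, 1), (40.4, 12), (43.6, 6), (44.9, 10), (46.7, 10), (49.6, 7)]
side 4 L [(44.8, 2), None, (42.5, 3), (44.2, 7), (46.0, 10), (47.9, 10), (49.4, 10)]
side 4 R [(46.3, 4), (40.7, 1), (42.8, 6), (43.9, 13), (46.2, 9), (48.0, 9), (49.5, 8)]
```

View pics/fin2.png

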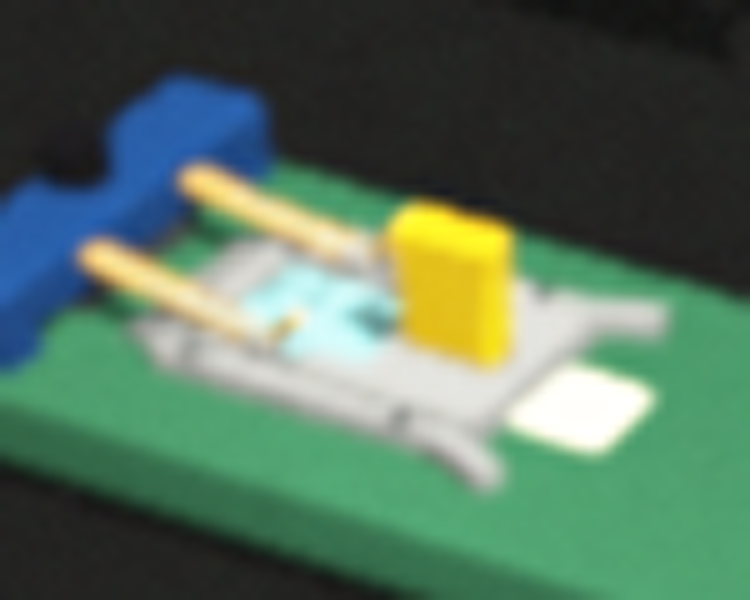

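Both clips sit about 2 mm above their empty height along the arm. Riding would be above 4 mm, so both being equal and low fits the force snap. The robot is clear, so I hand the job in.

```bash
python3 -c "
from bench import ticket; print(ticket.close_job())"
```

```text
the job is handed in; nothing more can be done
None
```

The glass plate is on the stage with both clips snapped into its groove, released with the arm clear, and the job is handed in; the clip seating is inferred from the force drop at the snap and noisy depth readings, not seen directly.

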